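# Find the bite of the seal tester's lever and mark it with the pointer

### The job

Check the vessel seal on the bench tester: press the long lever down by its rubber pad through its free travel until the resistance clearly firms up, without forcing it, and leave the lever down where it stays. Then note how far it travelled by pushing the short pointer on the same pivot down until it lies parallel with the lever. Leave the things standing around undisturbed.

Things in the scene. Friction and masses are not known exactly. Their poses are not given: they have to be found in the camera images.
- stand: Lever tester fixed to the bench: grey base plate 170 x 360 x 16 mm, closed white column (64 x 133 mm, top 226 mm up) at its -y end. Origin on the bench, base plate centred at (0, -30) mm. y runs from the column towards the lever's free end, z up. Lever and pointer share a level pivot along stand x at (y, z) = (-120, 200) mm, with a scale disc (radius 55 mm, x 33 to 37 mm, a tick per 0.1 rad).
- lever: Long steel lever, 16 mm wide, 14 mm thick, at stand x = 0. Origin on the pivot; y axis along the lever to its free end, x axis along the pivot. Starts 0.25 to 0.40 rad above level, swings down, stays by friction where left. Somewhere between 0.1 rad above and 0.3 rad below level, not visible and different each time, it meets a seal spring inside the column and firms up.
- lever_pad (a point): Middle of the upper face of the black rubber pad on the lever's end (40 x 60 x 24 mm, y along the lever): 250 mm along, 12 mm above the lever's line. Press here. Free travel takes 2 to 4 N; past the bite the push rises 0.6 to 1 N per mm of pad travel. Firm is a steady push of 10 N or more; over 20 N forces it. Let go, it creeps back up to 25 mm and stays.
- pointer: Short dark pointer at stand x = 52 mm, 10 mm wide, 8 mm thick. Origin on the pivot axis; y axis along it to its tip, x axis along the pivot. Starts 0.28 to 0.40 rad above level; friction holds it where it is left; it moves at about 1.2 N on its tip. Parallel with the lever: their y axes are parallel.
- pointer_tip (a point): Middle of the upper face of the pointer's black tip (22 x 30 x 12 mm), 120 mm along the pointer and 6 mm above its centre line.
- jar: Bystander: white capped jar, 48 mm across, 70 mm tall, origin at its foot.
- sleeve: Bystander: brown open tube, 52 mm across, 75 mm tall, origin at its foot.
- capdisc: Bystander: white round cap, 42 mm across, 18 mm high, origin at its foot.

How it is judged:
By the outcome, as a careful person would: the job done as asked, in the order asked, and still so for the second after the job is handed in, with the robot touching nothing.
It also fails if it takes over 59 s, if anything falls off the work surface, if the arm or the gripper's body presses on something with over 40 N, if the wrist force passes 120 N, or if a joint passes its speed limit or range.

### The arm

A 6-joint arm with a two-finger parallel gripper is mounted at the origin on the work surface. World frame = base frame: x ahead of the robot, y to its left, z up, the work surface at z = 0. Lengths are in m, angles in degrees, forces in N, time in s.
With the tool pointing down it reaches from about 0.35 to 0.8 m from the base axis. Payload 7.3 kg.
Tool frame: the origin (TCP) lies at the very end of the fingers, on their centre line; the grasp point (between the pads) lies 19 mm behind it; z points along the fingers, y is the direction in which the jaws open and shut (so a half turn about z gives the same grasp; the last joint's range is limited). The gripper opens to 85 mm and grips with 20 to 120 N. Pads are 22 mm wide; open, the fingers measure 114 mm over their backs; the gripper's body (76 mm by 85 mm) begins 54 mm behind the grasp point. The pads swing forward as they close: fully open they stand 13 mm farther back than shut.
Start: joints at [59.989, 19.595, 87.324, -0, 73.075, -8.365], TCP at [0.194, 0.488, 0.231] pointing down, gripper open.
Joint ranges: [-145.02, 145.02], [-44.19, 115.74], [2.07, 154.8], [-57.11, 237.11], [16.16, 152.29], [-177.93, 177.93]. Speed limits (degrees/s): [147.25, 147.25, 180, 180, 180, 180].

### API

Orientations are given as [roll, pitch, yaw] about the fixed x, y, z axes, in that order (R = Rz(yaw) Ry(pitch) Rx(roll)).
In Python, from rig import bot gives the robot as it stands.
- The arm moves only by the tool carry_out, never from a script. Its argument "motion" is a list of rows, each a list of 4 numbers: the shift along the tool's x, y, z in m, then the turn about the tool's z in degrees. In form: [[dx, dy, dz, turn], ...]. A call has 1 to 10 rows; each row is the pose to reach, as a shift and turn from the pose commanded when the call began, along the tool's axes at that moment; what a row does not reach only later rows make up. A row lasts 1/8 s, in which the tool goes at most 62.5 mm and 10.7 degrees, less where a joint would pass 70% of its speed; a pose out of reach is approached as far as the arm can. A call with a gripper value outside its range is refused whole. "claw" is the finger opening in m, from 0 to 0.0854, set as the call begins (left out, the last holds). The fingers move at their own pace and stop on an object; "newtons" is the grip in N (left out, the last holds). Time passes only in rows, so rows that repeat a pose let the fingers close. It gives the time, the measured TCP pose, the force and the opening at its end, in the units of the state.
- bot.observe(): the state, without advancing time (a new reading comes with each control period).
- bot.camera(name): name is "scene" or "top" or "wrist"; returns a dict with "color" (420x560x3 uint8, blue, green, red), "depth" (420x560 float32, m along the optical axis (not along the pixel's ray), 0 where there is no reading), "mtx" (3x3 intrinsics, pixels), "position" and "orientation" of the camera in the world; the wrist camera has in their place "tool_from_camera" (4x4, takes a point from camera to tool coordinates, whose origin is the TCP and whose axes are the flange's). Camera axes: x right, y up, looking along -z (the intrinsics and any distortion apply to the point x, -y, -z); pixel columns grow to the right and rows downward; lengths in m; the calibration is good to about 2 mm. A picture is of the moment at which its call begins: read the wrist's pose just before it.
- bot.close_job(): hands the job in, once; it reports no verdict.
Trained networks look in the newest picture that a camera, given by its name, has taken for a name from the list of things; names that differ only in an ending like _2 or _b are one class to them, and where a whole thing is asked for, a point or a joint stands for the part that bears it (a point fixed in the world has none). Each returns a list of dicts, best first, with "conf" (0 to 1); they miss things now and then, are a little off and sometimes report something else, mostly with a low value. They report only what shows in the picture. A call takes as long as a camera call.
- bot.search_frame(camera, query): "xy" ([column, row] in pixels, amid what is visible of it).
- bot.silhouettes(camera, query): "pixels" (420x560 bool, what is visible of it) and "xy" ([column, row] in pixels, amid what is visible of it).
- bot.tip_of(camera, query): "xy" ([column, row] in pixels: a listed point, or the origin of a listed thing).
The state is a dict: "time_s": time; "q": joint angles; "joint_velocities": joint speeds; "joint_efforts": joint torques, N m; "tcp_pos": TCP position; "ee_rot": TCP orientation; "wrist_force": force on the tool from outside, world axes, zero at the start; "wrist_torque": the same for the moment, N m; "gripper_width": opening from 0.0 (shut) to 1.0 (fully open).
Only numpy, scipy, OpenCV 4.12 (cv2) and the standard library are available. Lean on these libraries where they do the work, as an engineer would, in place of code of your own. Each camera call takes 0.05 s, during which the arm holds its last target.

## Working session

There is one attempt and no reset: what is moved stays moved. The work goes in short steps, Python scripts to look and compute and a tool call to move; the robot and the scene stay as the last step left them, time stands still between calls to the robot, and variables do not carry over. Pictures are saved under pics/ and viewed, and the job is handed in when it is done.

Besides the shell and the picture viewer there is one more tool, called in YAML: its name, and indented under it one key for each argument. carry_out: Moves the arm, as the interface text tells. Its arguments: {"type":"object","properties":{"motion":{"type":"array","items":{"type":"array","items":{"type":"number"}}},"claw":{"type":"number"},"newtons":{"type":"number"}},"required":["motion"]}

```bash
mkdir -p pics; ls; cat > h.py <<'E'
import numpy as np,cv2
from rig import bot
from scipy.spatial.transform import Rotation as R
def shot(n,f):
    c=bot.camera(n); cv2.imwrite('pics/'+f,c['color']); return c
def campose(c):
    T=np.eye(4); o=np.array(c['orientation'])
    T[:3,:3]=o if o.shape==(3,3) else R.from_euler('xyz',o,degrees=True).as_matrix()
    T[:3,3]=c['position']; return T
def pt(c,xy,T=None,d=None):
    T=campose(c) if T is None else T
    u,v=xy; K=c['mtx']
    if d is None:
        p=c['depth'][int(v)-1:int(v)+2,int(u)-1:int(u)+2]; d=np.median(p[p>0])
    return (T@np.array([(u-K[0,2])/K[0,0]*d,-(v-K[1,2])/K[1,1]*d,-d,1]))[:3]
E
python3 - <<'E'
from h import *
print(bot.observe())
for n in ['scene','top']:
    c=shot(n,n+'1.png'); print(n,c['position'],c['orientation'],c['mtx'],[k for k in c])
    for q in ['lever_pad','pointer_tip','lever','pointer','stand','jar','sleeve','capdisc']:
        for r in bot.tip_of(n,q)[:2]:
            try: print(q,r['conf'],np.round(r['xy']),np.round(pt(c,r['xy']),4))
            except Exception as e: print(q,r,e)
E
```

```text
pics
{'time_s': 0.0, 'q': array([ 5.99892198e+01,  1.96363641e+01,  8.73771703e+01, -1.02889983e-03,
        7.30742362e+01, -8.36327906e+00]), 'joint_velocities': array([ 0.04465578, -0.04141234, -0.13286555, -0.01454034,  0.04786251,
        0.02521644]), 'joint_efforts': array([ 1.59369720e-03, -4.33691597e+01, -2.46002036e+01, -2.16439307e-04,
        7.99921341e-03,  9.00882014e-05]), 'tcp_pos': array([0.19343669, 0.4876361 , 0.23062698]), 'ee_rot': array([-1.79913020e+02, -1.17927268e-02,  1.58352790e+02]), 'wrist_force': array([ 0.62682831, -0.64408482,  0.19236209]), 'wrist_torque': array([-0.04710276,  0.04454213,  0.02139958]), 'gripper_width': 1.0016510396900618}
scene [0.98059349 0.08667455 0.70687974] [35.47275249  0.8741205  94.68748182] [[396.01318561   0.         274.95688097]
 [  0.         396.01318561 209.22433169]
 [  0.           0.           1.        ]] ['color', 'depth', 'mtx', 'position', 'orientation']
lever_pad 0.81 [321. 120.] [0.5276 0.112  0.3037]
pointer_tip 0.83 [240. 157.] [ 0.5607 -0.0089  0.25  ]
pointer_tip 0.69 [217. 276.] [ 0.6702 -0.0554  0.0468
[... 299 characters left out ...]
 0.44 [223. 162.] [ 0.5588 -0.0386  0.2336]
top [0.53176663 0.05480668 0.86633064] [  5.16732881  -0.82786528 -91.66106049] [[423.05529246   0.         289.1685812 ]
 [  0.         423.05529246 208.43647625]
 [  0.           0.           1.        ]] ['color', 'depth', 'mtx', 'position', 'orientation']
lever_pad 0.76 [239. 253.] [0.5257 0.1136 0.304 ]
pointer_tip 0.64 [330. 230.] [ 0.5543 -0.0142  0.2472]
pointer 0.84 [394. 242.] [ 0.5336 -0.1167  0.2115]
stand 0.69 [306. 258.] [0.5153 0.0219 0.257 ]
jar 0.87 [278. 176.] [0.6669 0.0616 0.0693]
sleeve 0.77 [343. 196.] [ 0.6241 -0.0612  0.0729]
sleeve 0.52 [394. 240.] [ 0.5379 -0.118   0.2119]
capdisc 0.87 [363. 331.] [ 0.3626 -0.0977  0.0177]
```

View pics/scene1.png

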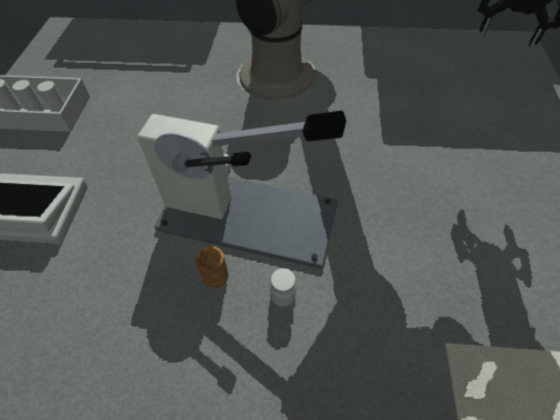

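View pics/top1.png

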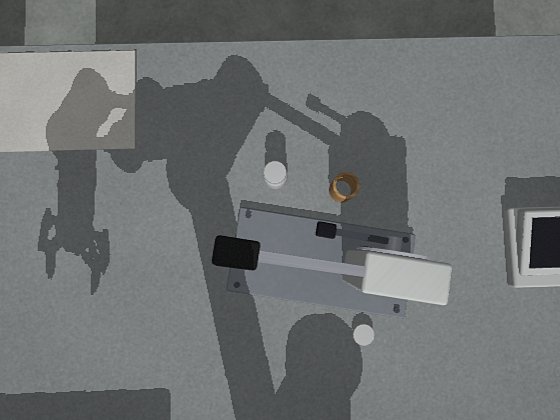

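```bash
cat >> h.py <<'E'
def cloud(c):
    v,u=np.mgrid[0:420,0:560]; d=c['depth']; K=c['mtx']
    P=np.stack([(u-K[0,2])/K[0,0]*d,-(v-K[1,2])/K[1,1]*d,-d],-1)
    T=campose(c); return P@T[:3,:3].T+T[:3,3], d>0
E
python3 - <<'E'
from h import *
allp=[]
for n in ['top','scene']:
    c=bot.camera(n); P,ok=cloud(c)
    near=ok&(P[...,0]>.36)&(P[...,0]<.68)&(P[...,1]>-.3)&(P[...,1]<.22)
    m=near&(P[...,2]>.011)&(P[...,2]<.021)
    k=cv2.morphologyEx(m.astype(np.uint8),cv2.MORPH_OPEN,np.ones((3,3)))
    nl,l,st,_=cv2.connectedComponentsWithStats(k)
    q=P[k>0]; print(n,st[1:][st[1:,4]>80])
    big=np.isin(l,1+np.where(st[1:,4]>300)[0]); q=P[big]
    print(n,'base',cv2.minAreaRect(q[:,:2].astype(np.float32)),np.median(q[:,2]))
    m=near&(abs(P[...,2]-.226)<.006)&(P[...,1]<-.09); q=P[m]
    print('coltop',cv2.minAreaRect(q[:,:2].astype(np.float32)),len(q),np.median(q[:,2]))
    for nm in ['lever_pad','pointer_tip']:
        r=bot.silhouettes(n,nm)
        for s in r[:1]:
            q=P[s['pixels']&ok]; print(nm,s['conf'],len(q),q.mean(0).round(4),q.min(0).round(3),q.max(0).round(3))
E
```

```text
top [[ 236  207  149   56 3931]
 [ 336  222   79   31  654]
 [ 227  263  180   55 4821]
 [ 354  324   19    9  118]]
top base ((0.49961549043655396, -0.021447330713272095), (0.36002591252326965, 0.16982607543468475), 79.47028350830078) 0.015432254575422633
coltop ((0.4795501232147217, -0.14104484021663666), (0.11301055550575256, 0.06786885112524033), 79.7686996459961) 2953 0.22519293607026025
lever_pad 0.76 2482 [0.5168 0.0694 0.2818] [ 0.486 -0.068  0.015] [0.55  0.15  0.315]
pointer_tip 0.88 660 [ 0.5492 -0.0396  0.2345] [ 0.533 -0.109  0.016] [0.568 0.006 0.254]
scene [[ 154  178  183   89 8748]]
scene base ((0.5041629672050476, -0.023417502641677856), (0.35963892936706543, 0.1712440550327301), 79.63336181640625) 0.016365698687971386
coltop ((0.4855596125125885, -0.1414048671722412), (0.1141347885131836, 0.07106465101242065), 80.4989242553711) 1322 0.2263034297557038
lever_pad 0.66 2165 [0.5248 0.0616 0.2768] [ 0.193 -0.072 -0.   ] [0.554 0.146 0.315]
pointer_tip 0.88 594 [ 0.5537 -0.0468  0.2317] [ 0.526 -0.11   0.181] [0.571 0.004 0.255]
```

carry_out:
  motion:
    - [0,0,-0.05,0]
    - [-0.04,-0.02,-0.1,-3]
    - [-0.09,-0.045,-0.11,-6]
    - [-0.14,-0.07,-0.11,-9]
    - [-0.19,-0.095,-0.11,-11.2]
    - [-0.24,-0.12,-0.11,-11.2]
    - [-0.29,-0.145,-0.11,-11.2]
    - [-0.34,-0.17,-0.11,-11.2]
    - [-0.39,-0.196,-0.11,-11.2]
    - [-0.448,-0.225,-0.11,-11.2]
  claw: 0
  newtons: 20

```text
time_s: 2.45
tcp_pos: [0.5264, 0.114, 0.3416]
ee_rot: [180.0, 0.0, 169.6]
wrist_force: [0.6, -0.1, -0.3]
gripper_width: -0.001
```

```bash
cat >> h.py <<'E'
yaw=np.radians(-10.45); XS=np.array([np.cos(yaw),np.sin(yaw),0]); YS=np.array([-np.sin(yaw),np.cos(yaw),0])
O=np.array([.5074,.0071,0])
def S(p): p=p-O; return np.stack([p@XS,p@YS,p[...,2]],-1)
def W(x,y,z): return O+x*XS+y*YS+np.array([0,0,z])
def padpt(a,r=.25,h=.012,x=0): return W(x,-.12+r*np.cos(a)-h*np.sin(a),.2+r*np.sin(a)+h*np.cos(a))
def state():
    o=bot.observe(); 
    s=S(o['tcp_pos']); y,z=s[1]+.12,s[2]-.2; r=np.hypot(y,z)
    print('t',round(o['time_s'],2),'tcp',o['tcp_pos'].round(4),'rpy',o['ee_rot'].round(2),'F',o['wrist_force'].round(2),'stand',s.round(4),'grip',round(o['gripper_width'],3))
    return o
def shift(target):  # tool shift from the current pose
    o=bot.observe(); M=R.from_euler('xyz',o['ee_rot'],degrees=True).as_matrix()
    return (M.T@(np.array(target)-o['tcp_pos'])).round(4)
E
python3 - <<'E'
from h import *
state()
for a in [.375]+list(np.arange(.35,-.36,-.1)): print(round(a,3),padpt(a).round(4),shift(padpt(a)))
c=shot('scene','s2.png')
E
```

```text
t 2.45 tcp [0.5264 0.114  0.3416] rpy [1.7997e+02 3.0000e-02 1.6958e+02] F [ 0.64 -0.06 -0.28] stand [-0.0007  0.1086  0.3416] grip -0.001
0.375 [0.527  0.1135 0.3027] [-0.0007 -0.0003  0.0388]
0.35 [0.5275 0.116  0.297 ] [-0.0007  0.0021  0.0446]
0.25 [0.529  0.1244 0.2735] [-0.0007  0.0107  0.0681]
0.15 [0.5301 0.1304 0.2492] [-0.0007  0.0168  0.0923]
0.05 [0.5308 0.134  0.2245] [-0.0007  0.0205  0.1171]
-0.05 [0.531  0.1352 0.1995] [-0.0006  0.0217  0.1421]
-0.15 [0.5308 0.1339 0.1745] [-0.0006  0.0203  0.1671]
-0.25 [0.5301 0.1302 0.1498] [-0.0006  0.0165  0.1918]
-0.35 [0.529  0.1241 0.1255] [-0.0006  0.0103  0.216 ]
```

View pics/s2.png

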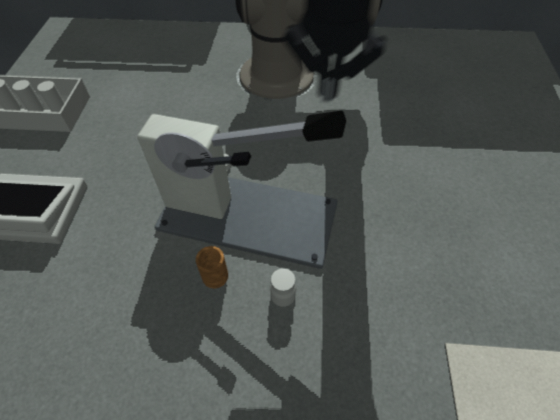

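The shut gripper hangs over the pad (pad at about 325,125) and nothing has been disturbed. I'll press through the part of the travel that is certainly free.

carry_out:
  motion:
    - [0,0,0.015,0]
    - [0,0,0.03,0]
    - [0,0.0005,0.04,0]
    - [0,0.004,0.05,0]
    - [0,0.008,0.06,0]
    - [0,0.011,0.07,0]
    - [0,0.014,0.078,0]
    - [0,0.015,0.084,0]
    - [0,0.016,0.088,0]

```text
time_s: 3.62
tcp_pos: [0.5284, 0.1314, 0.253]
ee_rot: [180.0, -0.0, 169.6]
wrist_force: [-0.5, -0.1, 2.3]
gripper_width: 0.004
```

```bash
python3 - <<'E'
from h import *
state()
for a in np.arange(.15,-.36,-.05): print(round(a,3),padpt(a).round(4),shift(padpt(a)))
E
```

```text
t 3.62 tcp [0.5284 0.1314 0.253 ] rpy [179.97  -0.   169.56] F [-0.52 -0.07  2.29] stand [-0.0019  0.126   0.253 ] grip 0.004
0.15 [0.5301 0.1304 0.2492] [-0.0019 -0.0006  0.0038]
0.1 [0.5305 0.1325 0.2369] [-0.0019  0.0015  0.0161]
0.05 [0.5308 0.134  0.2245] [-0.0019  0.003   0.0286]
-0.0 [0.531  0.1349 0.212 ] [-0.0019  0.0039  0.041 ]
-0.05 [0.531  0.1352 0.1995] [-0.0019  0.0042  0.0536]
-0.1 [0.531  0.1349 0.187 ] [-0.0019  0.0039  0.0661]
-0.15 [0.5308 0.1339 0.1745] [-0.0019  0.0029  0.0785]
-0.2 [0.5305 0.1324 0.1621] [-0.0019  0.0013  0.0909]
-0.25 [0.5301 0.1302 0.1498] [-0.0019 -0.0009  0.1033]
-0.3 [0.5296 0.1275 0.1376] [-0.0019 -0.0037  0.1155]
-0.35 [0.529  0.1241 0.1255] [-0.0019 -0.0071  0.1275]
```

carry_out:
  motion:
    - [0,0,0.0025,0]
    - [0,0,0.005,0]
    - [0,0.0005,0.0075,0]
    - [0,0.0005,0.01,0]
    - [0,0.0005,0.01,0]

```text
time_s: 4.25
tcp_pos: [0.5283, 0.1315, 0.243]
ee_rot: [-180.0, -0.0, 169.6]
wrist_force: [-0.1, -0.3, 0.2]
gripper_width: 0.002
```

carry_out:
  motion:
    - [0,0,0.0025,0]
    - [0,0.0005,0.005,0]
    - [0,0.001,0.0075,0]
    - [0,0.001,0.01,0]
    - [0,0.001,0.01,0]

```text
time_s: 4.88
tcp_pos: [0.5286, 0.1325, 0.233]
ee_rot: [-180.0, -0.0, 169.6]
wrist_force: [-0.5, -0.1, -0.2]
gripper_width: -0.0
```

```bash
python3 - <<'E'
from h import *
state()
c=shot('scene','s3.png')
cv2.imwrite('pics/s3z.png',cv2.resize(c['color'][60:240,120:400],None,fx=2.8,fy=2.8))
E
```

```text
t 4.88 tcp [0.5286 0.1325 0.233 ] rpy [-1.7999e+02 -3.0000e-02  1.6956e+02] F [-0.52 -0.12 -0.21] stand [-0.0019  0.1272  0.233 ] grip -0.0
```

View pics/s3z.png

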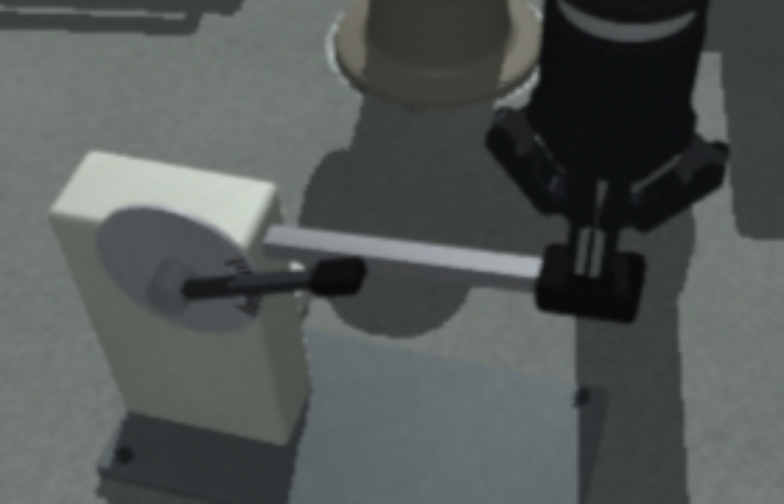

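The fingers rest on the pad at about (590,265) in the crop and the lever has followed. The push fades when the fingers stop, so this is still free travel.

carry_out:
  motion:
    - [0,0,0.0025,0]
    - [0,0.0005,0.005,0]
    - [0,0.001,0.0075,0]
    - [0,0.001,0.01,0]
    - [0,0.001,0.01,0]

```text
time_s: 5.55
tcp_pos: [0.5288, 0.1336, 0.223]
ee_rot: [180.0, -0.0, 169.6]
wrist_force: [0.3, 0.6, 0.4]
gripper_width: 0.001
```

carry_out:
  motion:
    - [0,0,0.0025,0]
    - [0,0,0.005,0]
    - [0,0.0005,0.0075,0]
    - [0,0.0005,0.01,0]
    - [0,0.0005,0.01,0]

```text
time_s: 6.18
tcp_pos: [0.5288, 0.134, 0.2129]
ee_rot: [-180.0, -0.0, 169.6]
wrist_force: [-0.3, -0.4, 0.7]
gripper_width: 0.0
```

carry_out:
  motion:
    - [0,0,0.0025,0]
    - [0,0,0.005,0]
    - [0,0,0.0075,0]
    - [0,0,0.01,0]
    - [0,0,0.01,0]

```text
time_s: 6.8
tcp_pos: [0.5288, 0.134, 0.203]
ee_rot: [-180.0, -0.0, 169.6]
wrist_force: [-0.5, 0.1, 0.6]
gripper_width: -0.004
```

carry_out:
  motion:
    - [0,0,0.0025,0]
    - [0,0,0.005,0]
    - [0,0,0.0075,0]
    - [0,0,0.01,0]
    - [0,0,0.01,0]

```text
time_s: 7.42
tcp_pos: [0.5289, 0.134, 0.193]
ee_rot: [180.0, -0.0, 169.5]
wrist_force: [-0.5, -0.9, 0.6]
gripper_width: -0.0
```

carry_out:
  motion:
    - [0,0,0.0025,0]
    - [0,0,0.005,0]
    - [0,-0.0005,0.0075,0]
    - [0,-0.001,0.01,0]
    - [0,-0.001,0.01,0]

```text
time_s: 8.05
tcp_pos: [0.5287, 0.1331, 0.183]
ee_rot: [-180.0, -0.0, 169.6]
wrist_force: [-0.3, -0.3, -0.5]
gripper_width: 0.001
```

carry_out:
  motion:
    - [0,0,0.0025,0]
    - [0,0,0.005,0]
    - [0,-0.0005,0.0075,0]
    - [0,-0.001,0.01,0]
    - [0,-0.001,0.01,0]

```text
time_s: 8.68
tcp_pos: [0.5285, 0.1321, 0.173]
ee_rot: [180.0, -0.0, 169.5]
wrist_force: [0.6, -0.4, -0.4]
gripper_width: -0.001
```

carry_out:
  motion:
    - [0,0,0.0025,0]
    - [0,-0.0005,0.005,0]
    - [0,-0.001,0.0075,0]
    - [0,-0.0015,0.01,0]

```text
time_s: 9.18
tcp_pos: [0.5284, 0.1308, 0.1632]
ee_rot: [180.0, 0.0, 169.6]
wrist_force: [-0.8, 0.8, 2.2]
gripper_width: -0.002
```

carry_out:
  motion:
    - [0,0,0.0025,0]
    - [0,-0.0005,0.005,0]
    - [0,-0.001,0.0075,0]
    - [0,-0.0015,0.01,0]

```text
time_s: 9.68
tcp_pos: [0.5281, 0.1291, 0.1531]
ee_rot: [180.0, 0.0, 169.6]
wrist_force: [-0.1, 0.5, 1.3]
gripper_width: 0.005
```

carry_out:
  motion:
    - [0,-0.0005,0.0025,0]
    - [0,-0.001,0.005,0]
    - [0,-0.0015,0.0075,0]
    - [0,-0.002,0.01,0]

```text
time_s: 10.18
tcp_pos: [0.5277, 0.1271, 0.1433]
ee_rot: [-180.0, 0.0, 169.6]
wrist_force: [-0.6, -1.2, 4.9]
gripper_width: 0.0
```

```bash
python3 - <<'E'
from h import *
state()
c=shot('scene','s4.png')
cv2.imwrite('pics/s4z.png',cv2.resize(c['color'][60:240,120:400],None,fx=2.8,fy=2.8))
state()
E
```

```text
t 10.18 tcp [0.5277 0.1271 0.1433] rpy [-1.8000e+02  1.0000e-02  1.6955e+02] F [-0.64 -1.21  4.92] stand [-0.0018  0.1217  0.1433] grip 0.0
t 10.22 tcp [0.5277 0.127  0.1431] rpy [-180.      0.    169.55] F [ 0.14 -1.03  2.88] stand [-0.0018  0.1216  0.1431] grip -0.0
```

View pics/s4z.png

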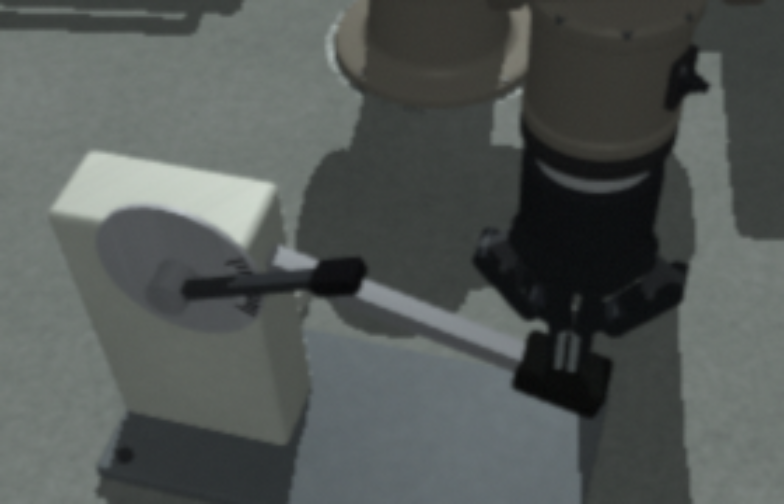

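The lever now slopes well down with the pad at about (565,375) in the crop, and the force is starting to rise. I'll take smaller steps with holds.

carry_out:
  motion:
    - [0,0,0.002,0]
    - [0,-0.0005,0.004,0]
    - [0,-0.001,0.005,0]
    - [0,-0.001,0.005,0]
    - [0,-0.001,0.005,0]

```text
time_s: 10.85
tcp_pos: [0.5276, 0.1261, 0.139]
ee_rot: [180.0, 0.0, 169.6]
wrist_force: [-1.0, -1.2, 7.2]
gripper_width: 0.002
```

carry_out:
  motion:
    - [0,0,0.002,0]
    - [0,-0.0005,0.004,0]
    - [0,-0.001,0.005,0]
    - [0,-0.001,0.005,0]
    - [0,-0.001,0.005,0]

```text
time_s: 11.48
tcp_pos: [0.5275, 0.1251, 0.1347]
ee_rot: [180.0, 0.1, 169.6]
wrist_force: [-4.4, -0.7, 12.4]
gripper_width: -0.002
```

carry_out:
  motion:
    - [0,0,0.001,0]
    - [0,0,0.001,0]
    - [0,0,0.001,0]
    - [0,0,0.001,0]

```text
time_s: 11.98
tcp_pos: [0.5274, 0.1249, 0.1336]
ee_rot: [-180.0, 0.1, 169.6]
wrist_force: [-4.8, -3.0, 11.9]
gripper_width: -0.008
```

Firm at a steady 12 N or so. I'll let go straight upward.

carry_out:
  motion:
    - [0,0,-0.004,0]
    - [0,0,-0.01,0]
    - [0,0,-0.02,0]
    - [0,0,-0.035,0]
    - [0,0,-0.07,0]
    - [0,0,-0.11,0]
    - [0,0,-0.16,0]
    - [0,0,-0.2,0]
    - [0,0,-0.2,0]

```text
time_s: 13.1
tcp_pos: [0.5284, 0.1253, 0.3367]
ee_rot: [179.9, 0.4, 169.6]
wrist_force: [0.4, 0.1, -0.0]
gripper_width: 0.0
```

```bash
cat >> h.py <<'E'
def angles():
    out={}
    for n in ['top','scene']:
        c=bot.camera(n); P,ok=cloud(c); Q=S(P); Q=Q.copy()
        y=Q[...,1]+.12; z=Q[...,2]-.2; x=Q[...,0]; r=np.hypot(y,z); th=np.arctan2(z,y)
        def fit(m,off,nm):
            m=ok&m&(abs(th)<.6); 
            for it in range(4):
                if m.sum()<15: print(n,nm,'few',m.sum()); return
                a_pts=th[m]-np.arcsin(np.clip(off/r[m],-1,1)); a0=np.median(a_pts) if it==0 else a
                h=-y*np.sin(a0)+z*np.cos(a0)
                # points on the top face only
                mm=m&(abs(h-off)<(.004))
                if mm.sum()<15: print(n,nm,'few2',mm.sum()); return
                a=np.median(th[mm]-np.arcsin(off/r[mm]))
            s=np.polyfit(y[mm],z[mm],1)
            print(n,nm,'N',mm.sum(),'a(pivot) %.4f slope-angle %.4f'%(a,np.arctan(s[0])),'x',np.median(x[mm]).round(4),'r',r[mm].min().round(3),r[mm].max().round(3))
        fit((abs(x)<.007)&(r>.07)&(r<.21)&(z<.15),.007,'lever bar')
        fit((abs(x)<.018)&(r>.222)&(r<.278),.012,'pad')
        fit((abs(x-.052)<.006)&(r>.03)&(r<.1),.004,'pointer bar')
        fit((abs(x-.052)<.012)&(r>.107)&(r<.133),.006,'ptr tip')
    return
E
python3 - <<'E'
from h import *
state(); angles()
c=shot('scene','s5.png')
cv2.imwrite('pics/s5z.png',cv2.resize(c['color'][60:240,120:400],None,fx=2.8,fy=2.8))
state(); 
for b in [.37,.3,.2,.1,0,-.1,-.2,-.3]: 
  p=padpt(b,.12,.006,.052); print(b,p.round(4),shift(p))
E
```

```text
t 13.1 tcp [0.5284 0.1253 0.3367] rpy [179.87   0.45 169.56] F [ 0.44  0.11 -0.02] stand [-0.0008  0.1201  0.3367] grip 0.0
top lever bar N 506 a(pivot) -0.3067 slope-angle -0.3020 x -0.0006 r 0.07 0.178
top pad few 0
top pointer bar N 232 a(pivot) 0.3548 slope-angle 0.3660 x 0.0504 r 0.03 0.1
top ptr tip N 228 a(pivot) 0.3588 slope-angle 0.3464 x 0.0501 r 0.107 0.133
scene lever bar N 334 a(pivot) -0.3031 slope-angle -0.3057 x 0.0004 r 0.071 0.21
scene pad N 444 a(pivot) -0.3040 slope-angle -0.3013 x 0.0016 r 0.222 0.278
scene pointer bar N 174 a(pivot) 0.3731 slope-angle 0.3628 x 0.0539 r 0.03 0.1
scene ptr tip N 140 a(pivot) 0.3693 slope-angle 0.3494 x 0.0554 r 0.107 0.133
t 13.25 tcp [0.5268 0.1251 0.3317] rpy [-1.7999e+02 -7.0000e-02  1.6955e+02] F [ 0.19 -0.07  0.63] stand [-0.0023  0.1196  0.3317] grip -0.001
0.37 [ 0.5567 -0.0125  0.249 ] [-0.0544 -0.1299  0.0827]
0.3 [ 0.5572 -0.0093  0.2412] [-0.0544 -0.1267  0.0905]
0.2 [ 0.5579 -0.0059  0.2297] [-0.0544 -0.1232  0.102 ]
0.1 [ 0.5583 -0.0035  0.218 ] [-0.0544 -0.1208  0.1138]
0 [ 0.5585 -0.0023  0.206 ] [-0.0545 -0.1196  0.1257]
-0.1 [ 0.5585 -0.0023  0.194 ] [-0.0545 -0.1196  0.1377]
-0.2 [ 0.5583 -0.0035  0.182 ] [-0.0545 -0.1208  0.1497]
-0.3 [ 0.5579 -0.0059  0.1703] [-0.0545 -0.1232  0.1614]
```

View pics/s5z.png

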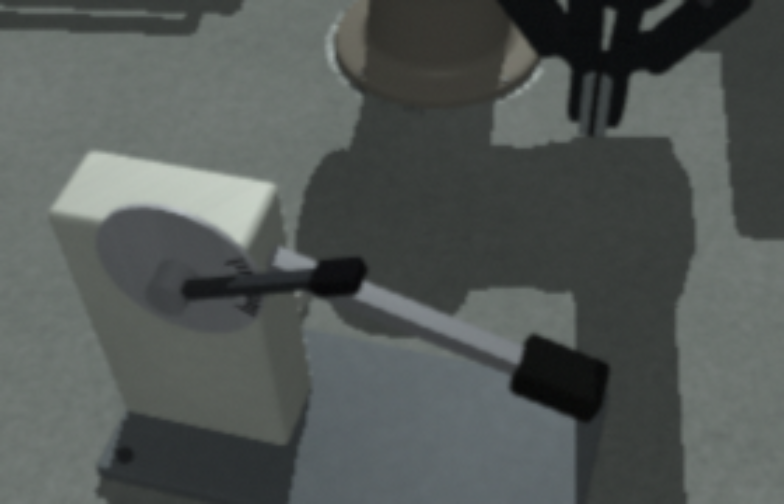

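Lever at about -0.304 rad after creeping back slightly, pointer at about +0.36 (tip at 340,275 in the crop). I'll move over the pointer tip with the jaws turned across the stand, for clearance to the column.

carry_out:
  motion:
    - [-0.01,-0.02,0,10]
    - [-0.02,-0.04,0,20]
    - [-0.03,-0.06,0,30]
    - [-0.04,-0.08,0,40]
    - [-0.05,-0.1,0,50]
    - [-0.0545,-0.125,0.01,60]
    - [-0.0545,-0.125,0.02,70]
    - [-0.0545,-0.125,0.035,80]
    - [-0.0545,-0.125,0.05,90]
    - [-0.0545,-0.125,0.055,90]

```text
time_s: 14.5
tcp_pos: [0.5573, -0.0075, 0.2752]
ee_rot: [-179.8, 0.0, 79.6]
wrist_force: [-0.1, -0.3, 0.3]
gripper_width: 0.002
```

```bash
python3 - <<'E'
from h import *
state()
c=shot('scene','s6.png')
cv2.imwrite('pics/s6z.png',cv2.resize(c['color'][60:240,120:400],None,fx=2.8,fy=2.8))
for b in [.36,.2,0,-.1,-.2,-.25,-.3]: 
  p=padpt(b,.12,.006,.052); print(b,p.round(4),shift(p))
E
```

```text
t 14.5 tcp [ 0.5573 -0.0075  0.2752] rpy [-179.76    0.     79.64] F [-0.08 -0.29  0.29] stand [ 0.0517 -0.0053  0.2752] grip 0.002
0.36 [ 0.5568 -0.012   0.2479] [-0.0045  0.0002  0.0274]
0.2 [ 0.5579 -0.0059  0.2297] [0.0017 0.0003 0.0456]
0 [ 0.5585 -0.0023  0.206 ] [0.0053 0.0004 0.0693]
-0.1 [ 0.5585 -0.0023  0.194 ] [0.0053 0.0005 0.0813]
-0.2 [ 0.5583 -0.0035  0.182 ] [0.0041 0.0005 0.0933]
-0.25 [ 0.5581 -0.0045  0.1761] [0.0031 0.0005 0.0992]
-0.3 [ 0.5579 -0.0059  0.1703] [0.0017 0.0005 0.105 ]
```

View pics/s6z.png

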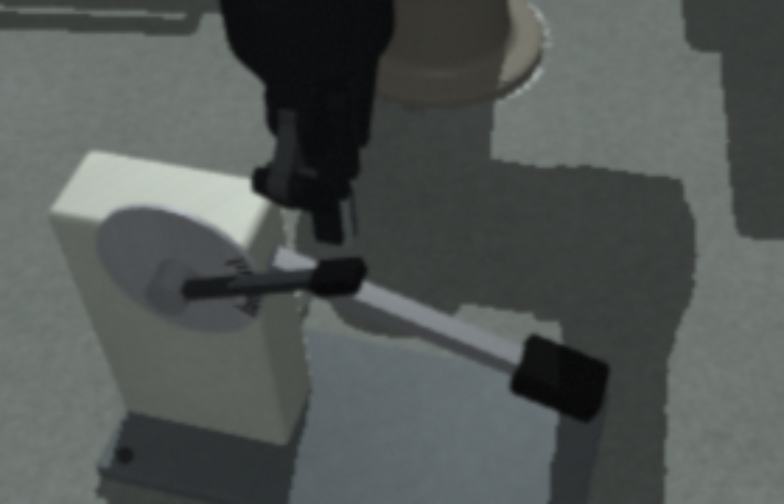

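carry_out:
  motion:
    - [-0.002,0,0.015,0]
    - [-0.002,0,0.026,0]
    - [-0.001,0,0.036,0]
    - [0.002,0,0.046,0]
    - [0.003,0,0.056,0]
    - [0.005,0,0.066,0]
    - [0.005,0,0.075,0]
    - [0.005,0,0.083,0]
    - [0.004,0,0.089,0]
    - [0.004,0,0.089,0]

```text
time_s: 15.8
tcp_pos: [0.5587, -0.0039, 0.1877]
ee_rot: [-179.9, 0.0, 79.5]
wrist_force: [-0.6, 1.0, 0.8]
gripper_width: 0.003
```

```bash
python3 - <<'E'
from h import *
state(); angles()
c=shot('scene','s7.png')
cv2.imwrite('pics/s7z.png',cv2.resize(c['color'][60:240,120:400],None,fx=2.8,fy=2.8))
state()
E
```

```text
t 15.8 tcp [ 0.5587 -0.0039  0.1877] rpy [-1.7994e+02  1.0000e-02  7.9550e+01] F [-0.65  1.    0.81] stand [ 0.0524 -0.0015  0.1877] grip 0.003
top lever bar N 212 a(pivot) -0.3077 slope-angle -0.3026 x -0.0017 r 0.07 0.209
top pad N 625 a(pivot) -0.3057 slope-angle -0.3017 x -0.0004 r 0.222 0.278
top pointer bar few 0
top ptr tip few 0
scene lever bar N 301 a(pivot) -0.3034 slope-angle -0.3008 x 0.0006 r 0.115 0.21
scene pad N 445 a(pivot) -0.3042 slope-angle -0.3049 x 0.0019 r 0.222 0.278
scene pointer bar N 192 a(pivot) -0.1683 slope-angle -0.1712 x 0.0538 r 0.03 0.1
scene ptr tip few2 10
t 15.95 tcp [ 0.559  -0.0038  0.1885] rpy [1.7999e+02 1.0000e-02 7.9550e+01] F [0.64 0.22 0.64] stand [ 0.0527 -0.0014  0.1885] grip 0.003
```

View pics/s7z.png

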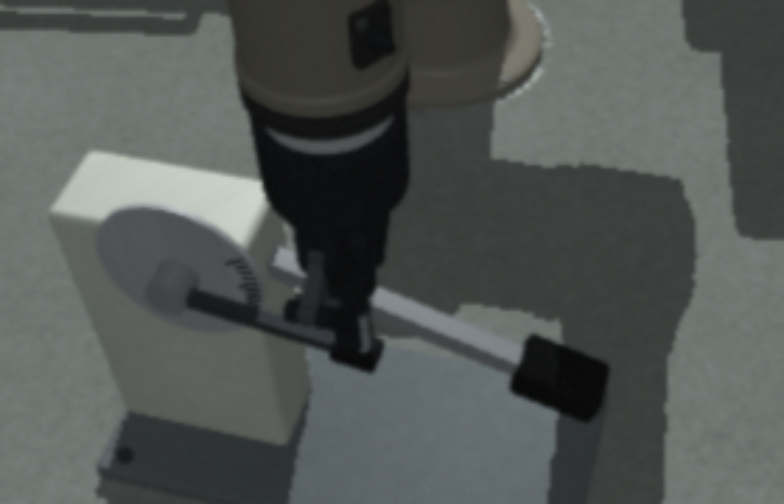

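The pointer is at about -0.17 under the fingers (tip at 355,355 in the crop), and the lever is unchanged at -0.304.

carry_out:
  motion:
    - [0,0,0.003,0]
    - [-0.001,0,0.006,0]
    - [-0.002,0,0.009,0]
    - [-0.002,0,0.011,0]
    - [-0.002,0,0.011,0]
    - [-0.002,0,0.011,0]

```text
time_s: 16.7
tcp_pos: [0.5584, -0.0057, 0.1772]
ee_rot: [-180.0, -0.0, 79.6]
wrist_force: [0.3, -0.3, -0.0]
gripper_width: -0.001
```

```bash
python3 - <<'E'
from h import *
state(); angles();state()
E
```

```text
t 16.7 tcp [ 0.5584 -0.0057  0.1772] rpy [-179.97   -0.     79.55] F [ 0.33 -0.32 -0.01] stand [ 0.0525 -0.0033  0.1772] grip -0.001
top lever bar N 234 a(pivot) -0.3066 slope-angle -0.3049 x -0.0015 r 0.07 0.21
top pad N 628 a(pivot) -0.3061 slope-angle -0.2922 x -0.0004 r 0.222 0.278
top pointer bar few 0
top ptr tip few 0
scene lever bar N 301 a(pivot) -0.3030 slope-angle -0.3068 x 0.0002 r 0.115 0.21
scene pad N 437 a(pivot) -0.3040 slope-angle -0.3069 x 0.0015 r 0.222 0.278
scene pointer bar N 158 a(pivot) -0.2616 slope-angle -0.2615 x 0.0544 r 0.03 0.1
scene ptr tip N 20 a(pivot) -0.1512 slope-angle -0.0453 x 0.0602 r 0.123 0.128
t 16.8 tcp [ 0.5585 -0.0057  0.1772] rpy [-179.98   -0.     79.55] F [-0.66 -0.24 -0.52] stand [ 0.0526 -0.0033  0.1772] grip 0.002
```

carry_out:
  motion:
    - [0,0,0.001,0]
    - [0,0,0.002,0]
    - [0,0,0.003,0]
    - [0,0,0.003,0]
    - [0,0,0.003,0]

```text
time_s: 17.42
tcp_pos: [0.5586, -0.0056, 0.1742]
ee_rot: [-180.0, -0.0, 79.6]
wrist_force: [0.3, 0.6, 0.0]
gripper_width: -0.001
```

carry_out:
  motion:
    - [0,0,-0.01,0]
    - [0,0,-0.04,0]
    - [0,0,-0.09,0]
    - [0.04,0,-0.14,0]
    - [0.1,0,-0.15,0]
    - [0.15,0,-0.15,0]
    - [0.15,0,-0.15,0]

```text
time_s: 18.3
tcp_pos: [0.5856, 0.1452, 0.3247]
ee_rot: [180.0, -0.1, 79.8]
wrist_force: [0.3, -0.7, -0.7]
gripper_width: -0.002
```

```bash
python3 - <<'E'
from h import *
state(); angles();angles()
c=shot('top','t8.png');state()
E
```

```text
t 18.3 tcp [0.5856 0.1452 0.3247] rpy [ 1.7999e+02 -6.0000e-02  7.9830e+01] F [ 0.34 -0.67 -0.74] stand [0.0519 0.15   0.3247] grip -0.002
top lever bar N 643 a(pivot) -0.3063 slope-angle -0.3044 x -0.0006 r 0.07 0.21
top pad N 339 a(pivot) -0.3066 slope-angle -0.2778 x 0.0009 r 0.222 0.257
top pointer bar N 232 a(pivot) -0.2925 slope-angle -0.2872 x 0.0504 r 0.03 0.1
top ptr tip N 191 a(pivot) -0.2921 slope-angle -0.2456 x 0.05 r 0.107 0.133
scene lever bar N 460 a(pivot) -0.3037 slope-angle -0.3046 x 0.0002 r 0.07 0.21
scene pad N 444 a(pivot) -0.3041 slope-angle -0.3041 x 0.002 r 0.222 0.278
scene pointer bar N 203 a(pivot) -0.2872 slope-angle -0.2944 x 0.0534 r 0.03 0.1
scene ptr tip N 153 a(pivot) -0.2866 slope-angle -0.2938 x 0.0544 r 0.107 0.133
top lever bar N 643 a(pivot) -0.3071 slope-angle -0.3047 x -0.0006 r 0.07 0.21
top pad N 238 a(pivot) -0.3065 slope-angle -0.2439 x 0.0016 r 0.222 0.247
top pointer bar N 235 a(pivot) -0.2932 slope-angle -0.2905 x 0.0503 r 0.03 0.1
top ptr tip N 195 a(pivot) -0.2908 slope-angle -0.2853 x 0.0501 r 0.107 0.133
scene lever bar N 456 a(pivot) -0.3031 slope-angle -0.3056 x 0.0002 r 0.07 0.21
scene pad N 439 a(pivot) -0.3040 slope-angle -0.3069 x 0.0018 r 0.222 0.278
scene pointer bar N 201 a(pivot) -0.2844 slope-angle -0.2857 x 0.0533 r 0.03 0.1
scene ptr tip N 153 a(pivot) -0.2867 slope-angle -0.3040 x 0.0542 r 0.107 0.133
t 18.55 tcp [0.5857 0.1406 0.3245] rpy [1.800e+02 1.000e-02 7.947e+01] F [-1.06 -0.17 -0.11] stand [0.0528 0.1455 0.3245] grip 0.001
```

View pics/t8.png

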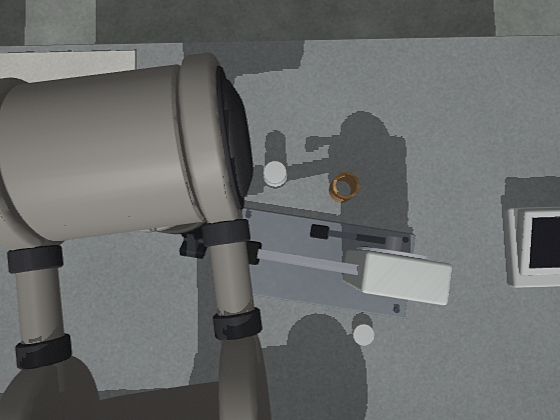

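The pointer reads about -0.289 and the lever about -0.305. The bystanders stand where they were: jar (275,174), sleeve (344,187), cap (363,335). One more fine push of 1.6 mm.

carry_out:
  motion:
    - [-0.05,0,0.01,0]
    - [-0.1,0,0.04,0]
    - [-0.15,0,0.08,0]
    - [-0.15,0,0.12,0]
    - [-0.15,0,0.14,0]
    - [-0.15,0,0.147,0]
    - [-0.15,0,0.15,0]
    - [-0.15,0,0.151,0]
    - [-0.15,0,0.1516,0]
    - [-0.15,0,0.1516,0]

```text
time_s: 19.8
tcp_pos: [0.559, -0.0057, 0.1734]
ee_rot: [179.9, -0.0, 79.6]
wrist_force: [0.7, -0.6, 1.7]
gripper_width: 0.003
```

carry_out:
  motion:
    - [0,0,0,0]
    - [0,0,-0.01,0]
    - [0,0,-0.04,0]
    - [0,0,-0.09,0]
    - [0.04,0,-0.14,0]
    - [0.1,0,-0.15,0]
    - [0.15,0,-0.15,0]
    - [0.15,0,-0.15,0]

```text
time_s: 20.8
tcp_pos: [0.5855, 0.1453, 0.3229]
ee_rot: [-180.0, -0.1, 79.8]
wrist_force: [0.1, 0.3, -0.7]
gripper_width: -0.003
```

```bash
python3 - <<'E'
from h import *
state(); angles();angles()
c=shot('scene','s9.png');state()
E
```

```text
t 20.8 tcp [0.5855 0.1453 0.3229] rpy [-1.7999e+02 -5.0000e-02  7.9830e+01] F [ 0.1   0.33 -0.74] stand [0.0518 0.1501 0.3229] grip -0.003
top lever bar N 644 a(pivot) -0.3062 slope-angle -0.3032 x -0.0006 r 0.07 0.21
top pad N 334 a(pivot) -0.3063 slope-angle -0.2891 x 0.0012 r 0.222 0.256
top pointer bar N 235 a(pivot) -0.3012 slope-angle -0.2976 x 0.0503 r 0.031 0.1
top ptr tip N 192 a(pivot) -0.2999 slope-angle -0.2851 x 0.0501 r 0.107 0.133
scene lever bar N 449 a(pivot) -0.3031 slope-angle -0.3033 x 0.0002 r 0.07 0.21
scene pad N 442 a(pivot) -0.3041 slope-angle -0.3051 x 0.0015 r 0.222 0.278
scene pointer bar N 196 a(pivot) -0.2947 slope-angle -0.2938 x 0.0533 r 0.031 0.099
scene ptr tip N 150 a(pivot) -0.2954 slope-angle -0.3010 x 0.0543 r 0.107 0.133
top lever bar N 641 a(pivot) -0.3061 slope-angle -0.3022 x -0.0006 r 0.07 0.209
top pad N 239 a(pivot) -0.3067 slope-angle -0.2409 x 0.002 r 0.222 0.247
top pointer bar N 233 a(pivot) -0.3025 slope-angle -0.2863 x 0.0502 r 0.03 0.099
top ptr tip N 190 a(pivot) -0.3005 slope-angle -0.2932 x 0.0501 r 0.107 0.132
scene lever bar N 448 a(pivot) -0.3034 slope-angle -0.3058 x -0.0001 r 0.07 0.21
scene pad N 439 a(pivot) -0.3044 slope-angle -0.3097 x 0.0015 r 0.222 0.278
scene pointer bar N 202 a(pivot) -0.2897 slope-angle -0.2922 x 0.0535 r 0.03 0.099
scene ptr tip N 151 a(pivot) -0.2959 slope-angle -0.3042 x 0.0546 r 0.107 0.133
t 21.05 tcp [0.5857 0.1407 0.3229] rpy [-1.800e+02  1.000e-02  7.947e+01] F [-0.13 -0.54 -0.23] stand [0.0528 0.1455 0.3229] grip 0.0
```

View pics/s9.png

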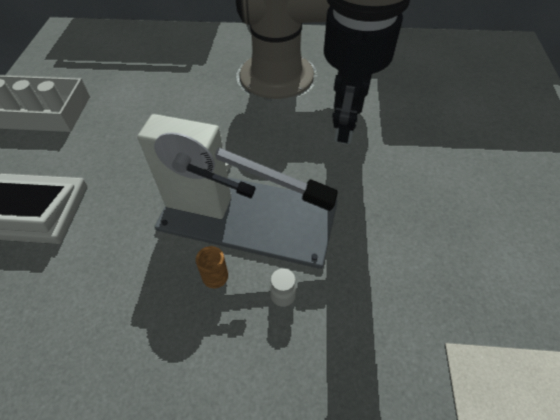

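The lever (220–335, 150–195) and the pointer (190–250, 168–190) lie parallel. They differ by about 0.007 rad, which is within measurement error. The bystanders haven't moved and the arm is clear, so I'm handing in.

```bash
python3 -c "
from h import *
print(bot.close_job())"
```

```text
the job is handed in; nothing more can be done
None
```

I checked the vessel seal and handed the job in at about 21 s of the 59 s allowed; no verdict is reported.

- **Lever:** I pressed it by its pad through the free travel until it firmed up near -0.3 rad. The push held steady at about 12 N (largest reading 12.4 N), well under the 20 N limit. During that firm hold the wrist also read up to about 5 N sideways, which I did not look into. After I let go it crept back a few mm and stayed at about -0.305 rad.
- **Pointer:** I pushed it down from about +0.36 rad in stages. The last check put it at about -0.298 rad, so it sits about 0.007 rad (0.4°) above parallel.
- **Measurement agreement:** The two cameras agree on the lever within about 0.003 rad and on the pointer within about 0.01 rad. The top camera's slope fit on the pad was unreliable because the arm partly hid it, so I ignored it.
- **Surroundings:** In the last pictures the jar, sleeve and cap stand where they started (the cap last seen just before the final small pointer push), and the arm is clear of everything.

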